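# Open the polishing ledge

## Robot

A 6-joint arm with a two-finger parallel gripper is mounted at the origin on the work surface. World frame = base frame: x ahead of the robot, y to its left, z up, the work surface at z = 0. Lengths are in m, angles in rad, forces in N, time in s.
With the tool pointing down it reaches from about 0.425 to 0.95 m from the base axis. Payload 3.5 kg.
Tool frame: the origin (TCP) lies midway between the tips of the shut fingers; the grasp point (between the pads) lies 19 mm behind it; x points along the fingers, y is the direction in which the jaws open and shut, and the axes are right-handed (so a half turn about x gives the same grasp; the last joint's range is limited). The gripper opens to 85 mm and grips with 20 to 120 N. Pads are 22 mm wide; open, the fingers measure 114 mm over their backs; the gripper's body (76 mm by 85 mm) begins 54 mm behind the grasp point. The pads swing forward as they close: fully open they stand 13 mm farther back than shut.
Start: joints at [1.195, 0.286, 1.577, -0, 1.279, -0.15], TCP at [0.151, 0.658, 0.231] pointing down, gripper open.
Joint ranges: [-2.77, 2.77], [-0.9, 2.22], [0.21, 2.48], [-1.53, 4.67], [0.24, 2.81], [-2.84, 2.84]. Speed limits (rad/s): [2.79, 2.79, 3.14, 3.14, 3.14, 3.14].

## Interface

Orientations are given as a unit quaternion [x, y, z, w].
In Python, from plant import ctrl, vision gives the robot as it stands. The module is installed in compiled form; this text tells all that it offers.
- The arm moves only by the tool play_rows, never from a script. Its arguments are lists of equal length, an entry for each row: "claw": the closure in counts, from 0 (fully open) to 255 (shut); "travel": the shift along the tool's x, y, z in m, a list of three; "dr": the turn, a rotation vector about the tool's x, y, z in rad, a list of three. In form: {"claw": [claw, ...], "travel": [[tx, ty, tz], ...], "dr": [[wx, wy, wz], ...]}. A call has 1 to 20 rows; each row is the pose to reach, as a shift and turn from the pose measured when the call began, along the tool's axes at that moment; what a row does not reach only later rows make up. A row lasts 1/10 s, in which the tool goes at most 50 mm and 8.59 degrees, less where a joint would pass 70% of its speed; a pose out of reach is approached as far as the arm can. A call with a gripper value outside its range is refused whole. The fingers move at their own pace and stop on an object; "force" is the grip in N (left out, the last holds). Time passes only in rows, so rows that repeat a pose let the fingers close. It gives the time, the measured TCP pose, the force and the opening at its end, in the units of the state.
- ctrl.get_state(): the state, without advancing time (a new reading comes with each control period).
- vision.read_camera(name): name is "scene" or "top" or "wrist"; returns a dict with "img" (480x640x3 uint8, red, green, blue), "range_z" (480x640 float32, m along the optical axis (not along the pixel's ray), 0 where there is no reading), "K" (3x3 intrinsics, pixels), "world_to_cam" (4x4, takes a point from world to camera coordinates). Camera axes: x right, y up, looking along -z (the intrinsics and any distortion apply to the point x, -y, -z); pixel columns grow to the right and rows downward; lengths in m; the calibration is good to about 2 mm. A picture is of the moment at which its call begins.
- ctrl.sign_off(): hands the job in, once; it reports no verdict.
The state is a dict: "time": time; "qpos": joint angles; "dq": joint speeds; "joint_efforts": joint torques, N m; "eef_pos": TCP position; "tcp_rot": TCP orientation; "contact_force": force on the tool from outside, world axes, zero at the start; "wrist_torque": the same for the moment, N m; "opening": opening from 0.0 (shut) to 1.0 (fully open).
Only numpy, scipy, OpenCV 4.12 (cv2) and the standard library are available. Lean on these libraries where they do the work, as an engineer would, in place of code of your own. Each camera call takes 0.05 s, during which the arm holds its last target.

## Task

Get the polishing ledge of the shoe-care stack ready: pull both slide-out supports all the way out, and only then lower the front flap of the top tier until it lies level on them, easing it down gently and never letting it drop. Leave the brushes, tin, bottle and the other shoe-care things where they are.

Things in the scene. Friction and masses are not known exactly. Their poses are not given: they have to be found in the camera images.
- stack: Fixed stack of three grey polypropylene tiers, 340 mm wide (y), 220 mm deep (x), 280 mm high (318 mm to the tip of the closed flap's tab). Origin at the centre of its underside, on the table; its front looks to its own -x, towards the robot, the front face at x = -110 mm; y to the robot's left. The top tier has two support bars in channels and, above them, a hinged front flap leaning back.
- support_left (a joint): Left support (stack's +y side): aluminium bar 14 mm wide (y), 24 mm high, with a grey block as pull on its front end, sliding straight out along the stack's -x, level. Value = how far it is out in m, 0 (in) to 0.095 (stop); it may start out by up to 20 mm. Slides with about 1.5 N of friction and stays where it is left.
- support_right (a joint): Right support (stack's -y side), the same as the left one.
- pull_left (a point): Top centre of the left support's pull, a block 22 mm wide (y), 18 mm deep (x), 40 mm high that runs down from this point. With the support in, at (-145, 125, 168) mm in the stack's frame; the flap leans away above and behind it. Its flanks are free: pinch it from above across y, or hook it from behind (26 mm of gap to the front face).
- pull_right (a point): The same point of the right support's pull, at (-145, -125, 168) mm in the stack's frame when in.
- flap (a joint): Drop-front flap, grey panel 316 mm wide, 125 mm from hinge to free edge, 8 mm thick, 0.3 kg. In rad: 0 closed, leaning back 25 degrees; 0.44 upright; 2.007 level, pointing to the stack's -x. Short of upright its weight carries it back to 0, past upright it falls forward unless held (little hinge friction). Lowered, its underside rests on top of the support bars.
- hinge_mid (a point): Middle of the flap's hinge line, which runs along the stack's y at (-104, 0, 170) mm in its frame. The flap's outer face passes through this line and is the underside when lowered.
- tab (a point): Grip centre of the flap's pull tab, 147 mm from the hinge line, 5 mm inward of the outer face. The tab is a tongue 26 mm wide (y), 10 mm thick, in the middle of the flap's free edge, running from 125 mm (that edge) to 161 mm from the hinge. Its two flanks are free: fingers pinching it across y let it turn between them. Axes: z from hinge to tab tip, x through the flap to its inner face.
- brush_1: Oval horsehair brush 146 x 54 x 46 mm in the bottom tier, origin under its centre. Leave alone.
- brush_2: Second oval brush of the pair, in the bottom tier. Leave alone.
- scraper: Flat orange plastic scraper, 117 mm long, in the middle tier. Leave alone.
- applicator: White silicone applicator, 115 mm long, in the middle tier. Leave alone.
- tin: Closed flat tin, 69 mm across, 24 mm high, on the deck of the top tier behind the flap. Leave alone.
- bottle: White bottle, 44 mm across, 120 mm high, standing on the table beside the stack. Leave alone.
- jar: Glass jar, 56 mm across, 60 mm high, standing on the table on the stack's other side. Leave alone.
- dauber: Small round-headed brush, 125 mm long, 28 mm high, lying on the table in front of the stack, below where the flap comes down. Leave alone.

How it is judged:
By the outcome, as a careful person would: the job done as asked, in the order asked, and still so for the second after the job is handed in, with the robot touching nothing.
It also fails if it takes over 51 s, if anything falls off the work surface, if the arm or the gripper's body presses on something with over 40 N, if the wrist force passes 120 N, or if a joint passes its speed limit or range.

## Working session

There is one attempt and no reset: what is moved stays moved. The work goes in short steps, Python scripts to look and compute and a tool call to move; the robot and the scene stay as the last step left them, time stands still between calls to the robot, and variables do not carry over. Pictures are saved under pics/ and viewed, and the job is handed in when it is done.

Besides the shell and the picture viewer there is one more tool, called after ">>>" as name(argument=value, ...), one argument or row to a line, values as JSON. play_rows: Moves the arm, as the interface text tells. Its arguments: {"type":"object","properties":{"claw":{"type":"array","items":{"type":"number"}},"travel":{"type":"array","items":{"type":"array","items":{"type":"number"}}},"dr":{"type":"array","items":{"type":"array","items":{"type":"number"}}},"force":{"type":"number"}},"required":["claw","travel","dr"]}

```bash
mkdir -p pics; cat > h.py <<'E'
import numpy as np,cv2
from plant import ctrl,vision
def cam(n,f=None):
    c=vision.read_camera(n)
    if f: cv2.imwrite('pics/'+f,c['img'][:,:,::-1])
    np.savez(''+n+'.npz',**{k:np.array(v) for k,v in c.items()})
    return c
def cloud(c):
    z=c['range_z'];K=c['K'];v,u=np.mgrid[0:480,0:640]
    p=np.stack([(u-K[0,2])/K[0,0]*z,-(v-K[1,2])/K[1,1]*z,-z,np.ones_like(z)],-1)
    return (p@np.linalg.inv(c['world_to_cam']).T)[...,:3]
E
python3 - <<'E'
from h import *
print(ctrl.get_state())
for n in ['scene','top']:
    c=cam(n,n+'0.png');print(n,c.keys(),c['K'],np.linalg.inv(c['world_to_cam']).round(3))
E
```

```text
{'time': 0.0, 'qpos': array([ 1.19495208e+00,  2.87184016e-01,  1.57817068e+00,  1.84612753e-05,
        1.27860042e+00, -1.49954249e-01]), 'dq': array([ 0.00032904, -0.00042001,  0.00033087,  0.00143678, -0.0008698 ,
        0.00051786]), 'joint_efforts': array([-4.43074960e-04, -4.05986488e+01, -2.92624050e+01, -1.26253180e-04,
        5.83169516e-03,  2.80948065e-06]), 'eef_pos': array([0.15087634, 0.65725117, 0.22993837]), 'tcp_rot': array([ 0.07889137,  0.70282384, -0.08050124,  0.70237764]), 'contact_force': array([0.08471319, 0.15797931, 0.04581266]), 'wrist_torque': array([ 0.01456332,  0.01834358, -0.03113778]), 'opening': 1.0040078282672606}
scene dict_keys(['img', 'range_z', 'K', 'world_to_cam']) [[462.08980712   0.         314.75416887]
 [  0.         462.08980712 245.49557628]
 [  0.           0.           1.        ]] [[-0.905  0.404 -0.134  0.491]
 [-0.426 -0.855  0.295  0.321]
 [ 0.005  0.323  0.946  1.163]
 [ 0.     0.     0.     1.   ]]
top dict_keys(['img', 'range_z', 'K', 'world_to_cam']) [[444.33025855   0.         315.89425334]
 [  0.         444.33025855 239.15764443]
 [  0.           0.           1.        ]] [[-0.015  0.985 -0.173  0.458]
 [-1.    -0.011  0.019  0.034]
 [ 0.017  0.173  0.985  1.021]
 [ 0.     0.     0.     1.   ]]
```

View pics/scene0.png

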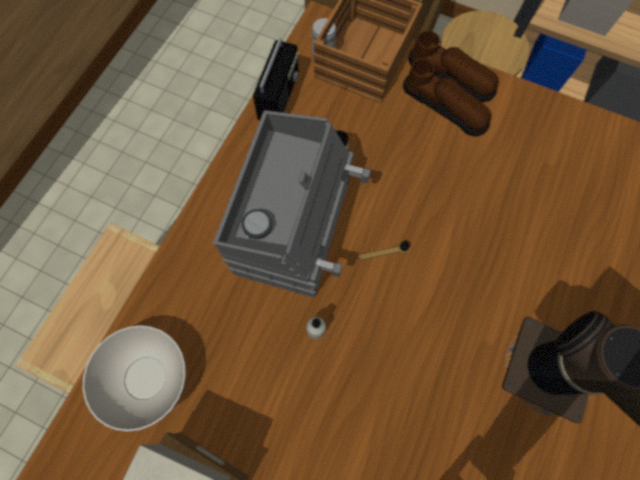

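View pics/top0.png

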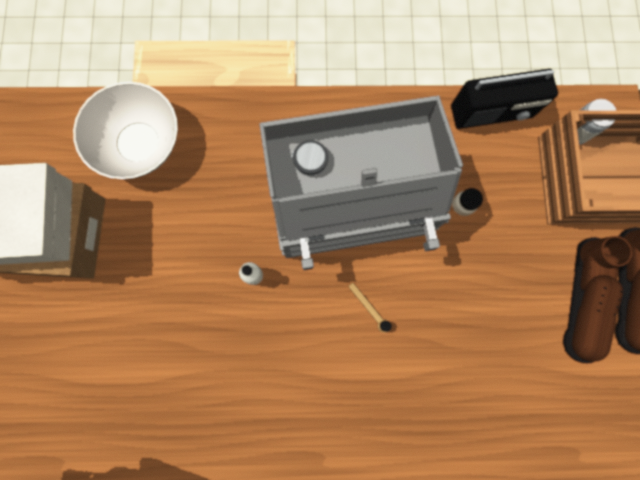

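The top view shows the stack with its pulls at about (306,252) and (432,236), and the tab at about (369,175). The dauber lies in front of it at (370,307), with the bottle at (250,272) and the jar at (468,200). Next I'll localise these.

```bash
python3 - <<'E'
from h import *
c=dict(np.load('top.npz'));im=c['img'];P=cloud(c)
crop=im[90:340,230:500]
cv2.imwrite('pics/topz.png',cv2.resize(crop,None,fx=2.4,fy=2.4,interpolation=cv2.INTER_CUBIC)[:,:,::-1])
# tabletop check, samples
for u,v in [(200,300),(306,240),(306,252),(306,262),(432,228),(432,236),(432,244),(369,175),(369,180),(369,172),(360,185),(300,195),(440,175),(262,122),(440,100),(458,166),(272,198),(370,307),(386,326),(250,270),(468,200)]:
    print(u,v,P[v,u].round(3),im[v,u])
s=dict(np.load('scene.npz'));Q=cloud(s)
m=(P[...,2]>.3)&(P[...,2]<.34)&(P[...,0]>.5)&(P[...,0]<.8);
vv,uu=np.nonzero(m);print('tab?',len(vv),P[m].mean(0),P[m].min(0),P[m].max(0))
E
```

```text
200 300 [ 0.501  0.28  -0.   ] [177 115  64]
306 240 [0.606 0.037 0.172] [191 192 187]
306 252 [0.582 0.038 0.173] [234 233 230]
306 262 [0.563 0.038 0.171] [176 176 172]
432 228 [ 0.627 -0.21   0.172] [232 230 228]
432 236 [ 0.611 -0.209  0.172] [232 230 228]
432 244 [ 0.595 -0.208  0.172] [173 174 169]
369 175 [ 0.69  -0.069  0.312] [100 101  97]
369 180 [ 0.686 -0.071  0.3  ] [95 95 92]
369 172 [ 0.695 -0.069  0.315] [150 150 146]
360 185 [ 0.683 -0.058  0.279] [142 142 137]
300 195 [0.666 0.046 0.282] [143 143 139]
440 175 [ 0.699 -0.198  0.282] [141 142 137]
262 122 [0.929 0.142 0.001] [167 136 115]
440 100 [ 0.984 -0.298  0.002] [156 136 120]
458 166 [ 0.716 -0.231  0.28 ] [106 106 103]
272 198 [0.664 0.095 0.272] [136 125 115]
370 307 [ 0.479 -0.105  0.011] [208 169 109]
386 326 [ 0.437 -0.136  0.027] [29 29 29]
250 270 [0.554 0.152 0.123] [35 35 34]
468 200 [ 0.712 -0.325  0.064] [14 13 14]
tab? 177 [ 0.69174513 -0.06861766  0.3107265 ] [ 0.68400336 -0.08238495  0.30000611] [ 0.70246967 -0.05589143  0.31895704]
```

View pics/topz.png

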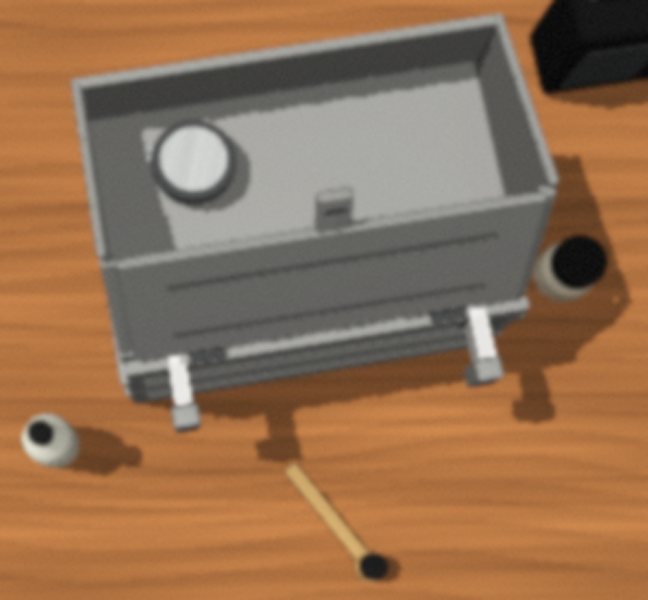

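```bash
python3 - <<'E'
from h import *
for n in ['top','scene']:
    c=dict(np.load(n+'.npz'));im=c['img'].astype(int);P=cloud(c)
    X,Y,Z=P[...,0],P[...,1],P[...,2]
    # flap plane
    m=(Z>.19)&(Z<.27)&(X>.58)&(X<.72)&(Y>-.18)&(Y<.03)
    A=P[m]; 
    for _ in range(5):
        mu=A.mean(0);n_=np.linalg.svd(A-mu,full_matrices=False)[2][2];d=(P[m]-mu)@n_;A=P[m][abs(d)<.003]
    if n_[0]>0:n_=-n_
    yaw=np.arctan2(n_[1],n_[0]); print(n,'flap n',n_.round(4),'yaw',np.degrees(np.arctan2(-n_[1],-n_[0])),'tilt',np.degrees(np.arcsin(n_[2])),mu.round(4),len(A))
    th=np.arctan2(-n_[1],-n_[0]);ex=np.array([np.cos(th),np.sin(th),0]);ey=np.array([-np.sin(th),np.cos(th),0])
    # tab
    m=(Z>.292)&(Z<.34)&(X>.6)&(X<.76)&(abs(Y+.07)<.05);T=P[m]
    print(' tab ex',(T@ex).min(),(T@ex).max(),'ey',np.percentile(T@ey,[1,99]),T@ey@np.ones(len(T))/len(T),'z',T[:,2].max())
    k=np.array([-0.0,0,0])
    # hinge x at z=.170 from plane
    t=(0.170-mu[2])*(-n_[2]/n_[0]); print(' hinge along normal-hor: ex=',mu@ex+ (0.170-mu[2])*(n_[2]/np.hypot(n_[0],n_[1])))
    m=(Z>.16)&(Z<.18)&(X>.5)&(X<.66)
    for y0 in(.03,-.21):
        B=P[m&(abs(Y-y0)<.05)&(im.min(2)>140)]
        print(' pull',y0,len(B),'ex',np.percentile(B@ex,[0,2,98]),'ey',np.percentile(B@ey,[2,50,98]),'z',np.median(B[:,2]))
        f=B[(B@ex)<(B@ex).min()+.016]; print('   block top',f.mean(0),np.percentile(f@ey,[2,98]))
    # dauber, bottle, jar
    for nm,(a,b,cc,d,zz) in dict(bottle=(.5,.62,.1,.2,.03),jar=(.65,.76,-.4,-.27,.03),dauber=(.4,.56,-.16,-.05,.008)).items():
        B=P[(X>a)&(X<b)&(Y>cc)&(Y<d)&(Z>zz)];print(' ',nm,B.min(0).round(3),B.max(0).round(3))
E
```

```text
top flap n [-0.8956 -0.1393  0.4226] yaw 8.838795800650253 tilt 24.998983396248747 [ 0.6536 -0.0745  0.2318] 3365
 tab ex 0.6615940255939945 0.6821427612232894 ey [-0.18706274 -0.16183689] -0.17379059333673375 z 0.3189570369602155
 hinge along normal-hor: ex= 0.6055613259270737
 pull 0.03 315 ex [0.55409824 0.5557445  0.60899533] ey [-0.10991024 -0.04981024 -0.01675133] z 0.17105627176571614
   block top [0.56292205 0.03630192 0.16908321] [-0.05858388 -0.04232309]
 pull -0.21 302 ex [0.5508044  0.55201433 0.60917745] ey [-0.3359951  -0.30116293 -0.29126468] z 0.17136167623430404
   block top [ 0.59809527 -0.21079998  0.1693971 ] [-0.3083482  -0.29178657]
  bottle [0.533 0.139 0.031] [0.575 0.181 0.126]
  jar [ 0.689 -0.358  0.03 ] [ 0.742 -0.307  0.067]
  dauber [ 0.424 -0.145  0.008] [ 0.534 -0.056  0.034]
scene flap n [-0.8953 -0.1402  0.4228] yaw 8.897590249127413 tilt 25.011160493750968 [ 0.6577 -0.0717  0.2314] 1824
 tab ex 0.6660668936011735 0.6858307641496981 ey [-0.18860777 -0.16245932] -0.17395877651795352 z 0.3167212114993939
 hinge along normal-hor: ex= 0.6100470148548517
 pull 0.03 61 ex [0.57649515 0.57742083 0.60914631] ey [-0.05584834 -0.05097174 -0.04635651] z 0.16973888596678732
   block top [0.58489184 0.04022565 0.16969792] [-0.05435104 -0.04635985]
 pull -0.21 47 ex [0.57282481 0.5734324  0.60730512] ey [-0.30637351 -0.30035656 -0.29647953] z 0.1704391255969282
   block top [ 0.61975857 -0.20758656  0.16990038] [-0.30566273 -0.29612941]
  bottle [0.537 0.14  0.031] [0.579 0.184 0.125]
  jar [ 0.694 -0.36   0.03 ] [ 0.737 -0.322  0.066]
  dauber [ 0.427 -0.146  0.008] [ 0.538 -0.051  0.033]
```

```bash
cat >> h.py <<'E'
from scipy.spatial.transform import Rotation as Rn
TH=np.radians(8.87);O=np.array([.7115,-.175])  # stack origin in (ex,ey) coords
def w(sx,sy,z):
    a,b=O+[sx,sy];return np.array([a*np.cos(TH)-b*np.sin(TH),a*np.sin(TH)+b*np.cos(TH),z])
def to_stack(p):
    return np.array([p[0]*np.cos(TH)+p[1]*np.sin(TH)-O[0],-p[0]*np.sin(TH)+p[1]*np.cos(TH)-O[1],p[2]])
def rel(pts,tilt=0):
    s=ctrl.get_state();R=Rn.from_quat(s['tcp_rot']);Rm=R.as_matrix()
    ey=np.array([-np.sin(TH),np.cos(TH),0]);best=None
    for sg in(1,-1):
        x=np.array([0,0,-1.]);y=sg*ey;T=np.stack([x,y,np.cross(x,y)],1)
        dr=(R.inv()*Rn.from_matrix(T)).as_rotvec()
        if best is None or np.linalg.norm(dr)<np.linalg.norm(best): best=dr
    print('t',s['time'],'pos stack',to_stack(s['eef_pos']).round(4),'F',s['contact_force'].round(2),'open',round(s['opening'],3),'q',s['qpos'].round(2))
    print('dr',best.round(4))
    for p in pts: print((Rm.T@(p-s['eef_pos'])).round(4).tolist())
E
python3 -c "
from h import *
rel([w(-.149,.125,.24),w(-.149,.125,.133)])"
```

```text
t 0.1 pos stack [-0.4611  0.8012  0.23  ] F [0.09 0.3  0.16] open 0.998 q [ 1.2   0.29  1.58 -0.    1.28 -0.15]
dr [-0.3806 -0.0007  0.0021]
[-0.009, -0.5119, 0.541]
[0.098, -0.5116, 0.541]
```

>>> play_rows(
  claw=[0, 0, 0, 0, 0, 0, 0, 0, 0, 0, 0, 0, 0, 0, 0, 0, 0, 0],
  travel=[
    [-0.009, -0.034, 0.036],
    [-0.009, -0.068, 0.072],
    [-0.009, -0.102, 0.108],
    [-0.009, -0.136, 0.144],
    [-0.009, -0.17, 0.18],
    [-0.009, -0.204, 0.216],
    [-0.009, -0.238, 0.252],
    [-0.009, -0.272, 0.288],
    [-0.009, -0.306, 0.324],
    [-0.009, -0.34, 0.36],
    [-0.009, -0.374, 0.396],
    [-0.009, -0.408, 0.432],
    [-0.009, -0.442, 0.468],
    [-0.009, -0.476, 0.504],
    [-0.009, -0.512, 0.541],
    [-0.009, -0.512, 0.541],
    [-0.009, -0.512, 0.541],
    [-0.009, -0.512, 0.541],
  ],
  dr=[
    [-0.03, 0, 0],
    [-0.06, 0, 0],
    [-0.09, 0, 0],
    [-0.12, 0, 0],
    [-0.15, 0, 0],
    [-0.18, 0, 0],
    [-0.21, 0, 0],
    [-0.24, 0, 0],
    [-0.27, 0, 0],
    [-0.3, 0, 0],
    [-0.33, 0, 0],
    [-0.36, 0, 0],
    [-0.38, 0, 0],
    [-0.38, 0, 0],
    [-0.38, 0, 0],
    [-0.38, 0, 0],
    [-0.38, 0, 0],
    [-0.38, 0, 0],
  ],
  force=40,
)

```text
time: 1.9
eef_pos: [0.5628, 0.038, 0.2394]
tcp_rot: [-0.055, 0.706, 0.054, 0.704]
contact_force: [-0.0, -0.2, -0.3]
opening: 1.001
```

```bash
python3 -c "
from h import *
c=cam('wrist','w1.png')
rel([w(-.148,.125,.133)])
print(np.linalg.inv(c['world_to_cam']).round(3))"
```

```text
t 1.95 pos stack [-0.1496  0.1262  0.2396] F [ 0.22  0.49 -0.41] open 0.998 q [-0.11  0.04  1.84 -0.    1.26 -1.84]
dr [ 0.0008 -0.0019  0.0013]
[0.1066, -0.001, 0.0018]
[[-0.155 -0.95  -0.271  0.494]
 [ 0.988 -0.149 -0.042  0.025]
 [-0.001 -0.274  0.962  0.382]
 [ 0.     0.     0.     1.   ]]
```

View pics/w1.png

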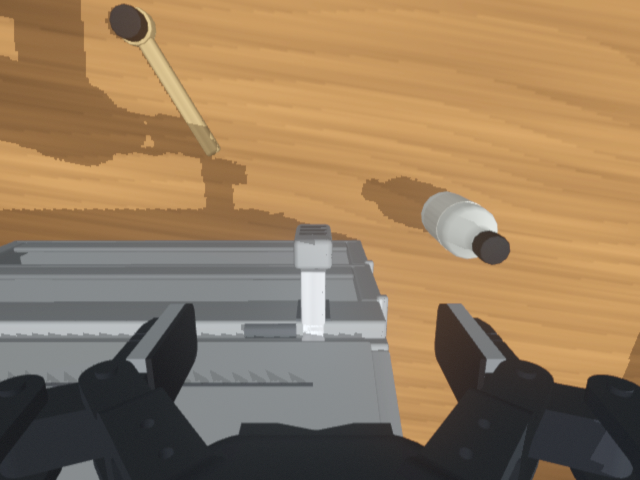

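The wrist view shows the left pull block at (313,250), centred between the pads (mid column about 316). I'll check its depth position, then go down.

```bash
python3 -c "
from h import *
c=dict(np.load('wrist.npz'));P=cloud(c)
S=np.stack([to_stack(p) for p in P.reshape(-1,3)]).reshape(P.shape)
B=S[225:275,290:338].reshape(-1,3);B=B[(B[:,2]>.155)&(B[:,2]<.18)&(B[:,0]<-.125)]
print(B.min(0),B.max(0),np.median(B,0)); print(S[300,313],S[255,313],S[248,313],S[265,313])
"
```

```text
[-0.15880289  0.11154186  0.15505139] [-0.13770692  0.13331358  0.17147593] [-0.15014258  0.12251947  0.16780161]
[-0.12259765  0.12251616  0.17104146] [-0.14866321  0.12252685  0.16829022] [-0.15220348  0.12251894  0.16651622] [-0.14264045  0.12251822  0.16800391]
```

>>> play_rows(
  claw=[0, 0, 0, 0, 0],
  travel=[
    [0.035, -0.001, 0.002],
    [0.07, -0.001, 0.002],
    [0.1, -0.001, 0.002],
    [0.105, -0.001, 0.002],
    [0.105, -0.001, 0.002],
  ],
  dr=[
    [0, 0, 0],
    [0, 0, 0],
    [0, 0, 0],
    [0, 0, 0],
    [0, 0, 0],
  ],
)

```text
time: 2.45
eef_pos: [0.5637, 0.0388, 0.134]
tcp_rot: [-0.056, 0.706, 0.055, 0.704]
contact_force: [0.4, 0.1, 0.5]
opening: 0.995
```

```bash
python3 -c "
from h import *
c=cam('wrist','w2.png');rel([])"
```

```text
t 2.5 pos stack [-0.1473  0.1258  0.1358] F [-0.77 -0.46 -0.34] open 1.002 q [-0.11  0.15  1.92 -0.    1.07 -1.84]
dr [ 0.0022 -0.0007  0.0016]
```

View pics/w2.png

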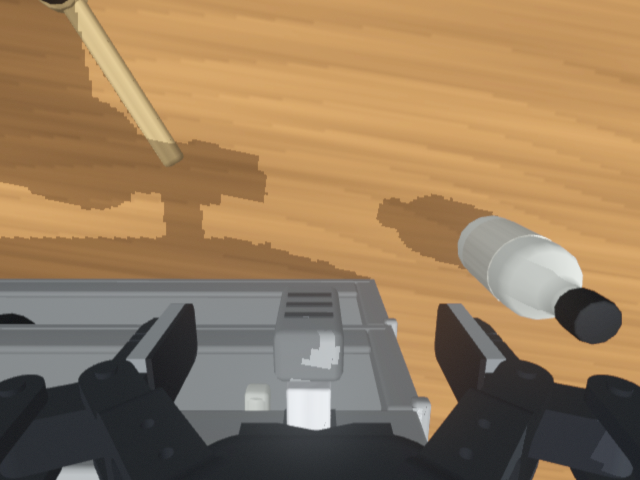

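The block is between the pads, about 2 mm toward -y. I'll close on it and pull.

>>> play_rows(
  claw=[200, 255, 255, 255, 255, 255, 255, 255],
  travel=[
    [0, -0.002, 0],
    [0, -0.002, 0],
    [0, -0.002, 0],
    [0, -0.002, 0],
    [0, -0.002, 0],
    [0, -0.002, 0],
    [0, -0.002, 0],
    [0, -0.002, 0],
  ],
  dr=[
    [0, 0, 0],
    [0, 0, 0],
    [0, 0, 0],
    [0, 0, 0],
    [0, 0, 0],
    [0, 0, 0],
    [0, 0, 0],
    [0, 0, 0],
  ],
  force=40,
)

```text
time: 3.3
eef_pos: [0.5656, 0.0367, 0.1365]
tcp_rot: [-0.056, 0.705, 0.055, 0.705]
contact_force: [-1.4, 1.9, 5.0]
opening: 0.251
```

>>> play_rows(
  claw=[255, 255, 255, 255, 255, 255, 255, 255, 255, 255, 255, 255],
  travel=[
    [0, 0, -0.01],
    [0, 0, -0.02],
    [0, 0, -0.03],
    [0, 0, -0.04],
    [0, 0, -0.05],
    [0, 0, -0.06],
    [0, 0, -0.07],
    [0, 0, -0.08],
    [0, 0, -0.087],
    [0, 0, -0.09],
    [0, 0, -0.09],
    [0, 0, -0.09],
  ],
  dr=[
    [0, 0, 0],
    [0, 0, 0],
    [0, 0, 0],
    [0, 0, 0],
    [0, 0, 0],
    [0, 0, 0],
    [0, 0, 0],
    [0, 0, 0],
    [0, 0, 0],
    [0, 0, 0],
    [0, 0, 0],
    [0, 0, 0],
  ],
)

```text
time: 4.5
eef_pos: [0.4762, 0.0226, 0.1364]
tcp_rot: [-0.056, 0.706, 0.055, 0.704]
contact_force: [-1.7, 1.7, 3.9]
opening: 0.248
```

```bash
python3 -c "
from h import *
c=cam('wrist','w3.png');rel([])"
```

```text
t 4.55 pos stack [-0.2375  0.1239  0.1364] F [-2.5   1.93  3.53] open 0.25 q [-0.17 -0.05  2.13 -0.    1.06 -1.89]
dr [ 0.0021 -0.002   0.0009]
```

View pics/w3.png

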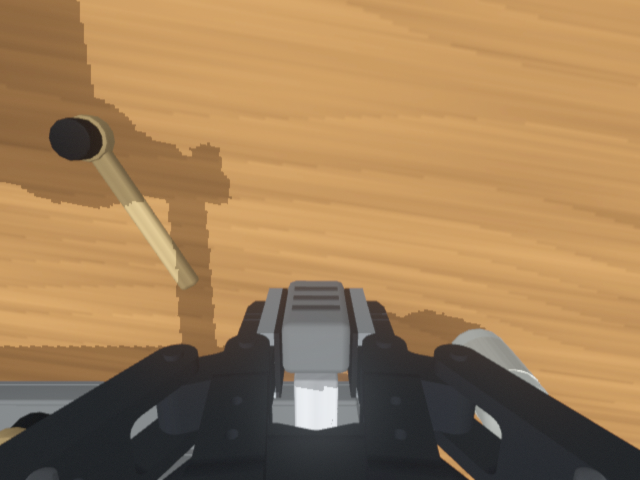

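The block is gripped and has come out about 90 mm, with no stop force yet. I'll keep going slowly to the stop.

>>> play_rows(
  claw=[255, 255, 255, 255],
  travel=[
    [0, 0, -0.003],
    [0, 0, -0.006],
    [0, 0, -0.006],
    [0, 0, -0.006],
  ],
  dr=[
    [0, 0, 0],
    [0, 0, 0],
    [0, 0, 0],
    [0, 0, 0],
  ],
)

```text
time: 4.95
eef_pos: [0.4761, 0.0225, 0.1367]
tcp_rot: [-0.055, 0.699, 0.055, 0.711]
contact_force: [20.9, 6.9, -12.1]
opening: 0.257
```

The stop has been reached: TCP did not advance and the force is 21 N. Releasing and moving to the right pull.

>>> play_rows(
  claw=[255, 0, 0, 0, 0, 0, 0, 0],
  travel=[
    [0, 0, 0.002],
    [0, 0, 0.001],
    [0, 0, 0.001],
    [0, 0, 0.001],
    [-0.03, 0, 0.001],
    [-0.07, 0, 0.001],
    [-0.1, 0, 0.001],
    [-0.1, 0, 0.001],
  ],
  dr=[
    [0, 0, 0],
    [0, 0, 0],
    [0, 0, 0],
    [0, 0, 0],
    [0, 0, 0],
    [0, 0, 0],
    [0, 0, 0],
    [0, 0, 0],
  ],
)

```text
time: 5.75
eef_pos: [0.478, 0.0219, 0.2421]
tcp_rot: [-0.056, 0.696, 0.054, 0.714]
contact_force: [1.1, 0.8, -0.2]
opening: 0.998
```

```bash
python3 -c "
from h import *
rel([w(-.153,-.126,.235)])"
```

```text
t 5.75 pos stack [-0.2359  0.1229  0.2421] F [ 1.08  0.77 -0.25] open 0.998 q [-0.17 -0.18  2.05  0.    1.25 -1.9 ]
dr [0.0006 0.0254 0.005 ]
[0.0105, -0.2489, 0.0825]
```

>>> play_rows(
  claw=[0, 0, 0, 0, 0, 0, 0, 0, 0],
  travel=[
    [0.01, -0.04, 0.013],
    [0.01, -0.08, 0.026],
    [0.01, -0.12, 0.04],
    [0.01, -0.16, 0.053],
    [0.01, -0.2, 0.066],
    [0.01, -0.235, 0.078],
    [0.01, -0.249, 0.0825],
    [0.01, -0.249, 0.0825],
    [0.01, -0.249, 0.0825],
  ],
  dr=[
    [0, 0.025, 0.005],
    [0, 0.025, 0.005],
    [0, 0.025, 0.005],
    [0, 0.025, 0.005],
    [0, 0.025, 0.005],
    [0, 0.025, 0.005],
    [0, 0.025, 0.005],
    [0, 0.025, 0.005],
    [0, 0.025, 0.005],
  ],
)

```text
time: 6.65
eef_pos: [0.5974, -0.2103, 0.2344]
tcp_rot: [-0.054, 0.706, 0.056, 0.704]
contact_force: [0.2, 0.1, -0.0]
opening: 1.002
```

```bash
python3 -c "
from h import *
c=cam('wrist','w4.png')
rel([w(-.153,-.126,.135)])
P=cloud(c)
S=np.stack([to_stack(p) for p in P.reshape(-1,3)]).reshape(P.shape)
B=S[200:300,270:360].reshape(-1,3);B=B[(B[:,2]>.16)&(B[:,2]<.175)&(B[:,0]<-.135)]
print(B.min(0),B.max(0),np.median(B,0))
"
```

```text
t 6.7 pos stack [-0.1536 -0.1245  0.2348] F [-0.59  0.4  -0.23] open 1.0 q [-0.5   0.19  1.68  0.    1.27 -2.23]
dr [ 0.0015 -0.0009 -0.0014]
[0.0998, -0.0016, 0.0007]
[-0.1610608  -0.13859706  0.16003419] [-0.13500405 -0.11676665  0.17161128] [-0.15053242 -0.12794518  0.16808104]
```

View pics/w4.png

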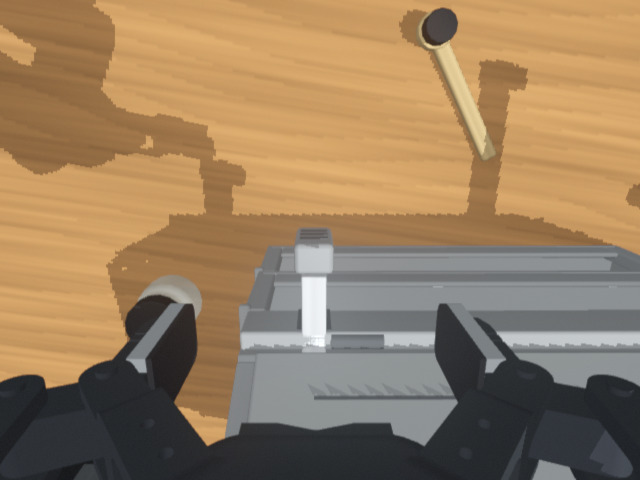

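The right pull is at (314,250), centred in the jaws. The jar at (165,300) is outside the finger path. Lowering and gripping.

>>> play_rows(
  claw=[0, 0, 0, 0, 200, 255, 255, 255, 255, 255, 255],
  travel=[
    [0.035, -0.003, 0.001],
    [0.07, -0.003, 0.001],
    [0.1, -0.003, 0.001],
    [0.1, -0.003, 0.001],
    [0.1, -0.003, 0.001],
    [0.1, -0.003, 0.001],
    [0.1, -0.003, 0.001],
    [0.1, -0.003, 0.001],
    [0.1, -0.003, 0.001],
    [0.1, -0.003, 0.001],
    [0.1, -0.003, 0.001],
  ],
  dr=[
    [0, 0, 0],
    [0, 0, 0],
    [0, 0, 0],
    [0, 0, 0],
    [0, 0, 0],
    [0, 0, 0],
    [0, 0, 0],
    [0, 0, 0],
    [0, 0, 0],
    [0, 0, 0],
    [0, 0, 0],
  ],
)

```text
time: 7.8
eef_pos: [0.5994, -0.211, 0.1369]
tcp_rot: [-0.054, 0.705, 0.057, 0.705]
contact_force: [-1.7, 5.8, 5.9]
opening: 0.254
```

```bash
python3 -c "
from h import *
rel([w(-.24,-.127,.135)])
"
```

```text
t 7.8 pos stack [-0.1518 -0.1259  0.1369] F [-1.72  5.82  5.86] open 0.254 q [-0.5   0.29  1.75  0.    1.1  -2.23]
dr [ 0.0014  0.0006 -0.004 ]
[0.0018, -0.001, -0.0882]
```

>>> play_rows(
  claw=[255, 255, 255, 255, 255, 255, 255, 255, 255, 255, 255, 255, 255],
  travel=[
    [0, 0, -0.01],
    [0, 0, -0.02],
    [0, 0, -0.03],
    [0, 0, -0.04],
    [0, 0, -0.05],
    [0, 0, -0.06],
    [0, 0, -0.07],
    [0, 0, -0.078],
    [0, 0, -0.082],
    [0, 0, -0.086],
    [0, 0, -0.088],
    [0, 0, -0.09],
    [0, 0, -0.09],
  ],
  dr=[
    [0, 0, 0],
    [0, 0, 0],
    [0, 0, 0],
    [0, 0, 0],
    [0, 0, 0],
    [0, 0, 0],
    [0, 0, 0],
    [0, 0, 0],
    [0, 0, 0],
    [0, 0, 0],
    [0, 0, 0],
    [0, 0, 0],
    [0, 0, 0],
  ],
)

```text
time: 9.1
eef_pos: [0.5133, -0.2246, 0.137]
tcp_rot: [-0.053, 0.702, 0.056, 0.708]
contact_force: [12.4, 3.1, -5.7]
opening: 0.249
```

```bash
python3 -c "
from h import *
rel([w(-.24,-.127,.135)])
"
```

```text
t 9.1 pos stack [-0.239 -0.126  0.137] F [12.45  3.09 -5.65] open 0.249 q [-0.6   0.13  1.94  0.01  1.06 -2.33]
dr [ 0.0002  0.0087 -0.0029]
[0.002, -0.001, -0.0011]
```

The right support is at its stop too (12 N, same stack x as the left). I'll release, lift, and check with the top camera.

>>> play_rows(
  claw=[255, 0, 0, 0, 0, 0, 0, 0, 0, 0, 0, 0, 0, 0, 0],
  travel=[
    [0, 0, 0.001],
    [0, 0, 0.001],
    [0, 0, 0.001],
    [0, 0, 0.001],
    [-0.04, 0, 0.001],
    [-0.08, 0, 0.001],
    [-0.13, 0, 0.001],
    [-0.175, 0.01, 0.01],
    [-0.21, 0.03, 0.05],
    [-0.225, 0.055, 0.09],
    [-0.225, 0.08, 0.13],
    [-0.225, 0.105, 0.17],
    [-0.225, 0.125, 0.2],
    [-0.225, 0.125, 0.2],
    [-0.225, 0.125, 0.2],
  ],
  dr=[
    [0, 0.008, -0.003],
    [0, 0.008, -0.003],
    [0, 0.008, -0.003],
    [0, 0.008, -0.003],
    [0, 0.008, -0.003],
    [0, 0.008, -0.003],
    [0, 0.008, -0.003],
    [0, 0.008, -0.003],
    [0, 0.008, -0.003],
    [0, 0.008, -0.003],
    [0, 0.008, -0.003],
    [0, 0.008, -0.003],
    [0, 0.008, -0.003],
    [0, 0.008, -0.003],
    [0, 0.008, -0.003],
  ],
)

```text
time: 10.6
eef_pos: [0.6898, -0.0708, 0.3634]
tcp_rot: [-0.055, 0.705, 0.055, 0.705]
contact_force: [-1.0, -0.7, 0.1]
opening: 0.999
```

```bash
python3 -c "
from h import *
c=cam('wrist','w5.png');cam('top','top5.png')
rel([w(-.036,-.001,.285)])
P=cloud(c)
S=np.stack([to_stack(p) for p in P.reshape(-1,3)]).reshape(P.shape)
m=(S[...,2]>.29)&(S[...,2]<.325)&(abs(S[...,1])<.03)&(S[...,0]>-.08)&(S[...,0]<0.0)
B=S[m];print(len(B),np.percentile(B,[1,50,99],axis=0).round(4));vv,uu=np.nonzero(m);print(uu.min(),uu.max(),vv.min(),vv.max())
for s in (1,-1):
  m=(S[...,2]>.15)&(S[...,2]<.185)&(abs(S[...,1]-s*.125)<.02)&(S[...,0]<-.16);B=S[m]
  if len(B):print(s,len(B),np.percentile(B,[0,2,50,98],axis=0).round(4))
"
```

```text
t 10.7 pos stack [-0.0417 -0.0025  0.3642] F [-0.09 -0.42  0.09] open 0.999 q [-0.25  0.26  1.37 -0.    1.51 -1.97]
dr [-0.0008  0.0002  0.0006]
[0.0792, 0.0015, 0.0057]
2320 [[-0.047  -0.0152  0.2905]
 [-0.0386 -0.0024  0.3077]
 [-0.0271  0.01    0.3157]]
292 341 240 290
1 1542 [[-0.2034  0.1144  0.15  ]
 [-0.1989  0.1148  0.1512]
 [-0.1803  0.1185  0.1697]
 [-0.1609  0.1284  0.1716]]
-1 1518 [[-0.2031 -0.1349  0.1501]
 [-0.1985 -0.1341  0.1513]
 [-0.1799 -0.1241  0.1696]
 [-0.161  -0.1204  0.1715]]
```

View pics/w5.png

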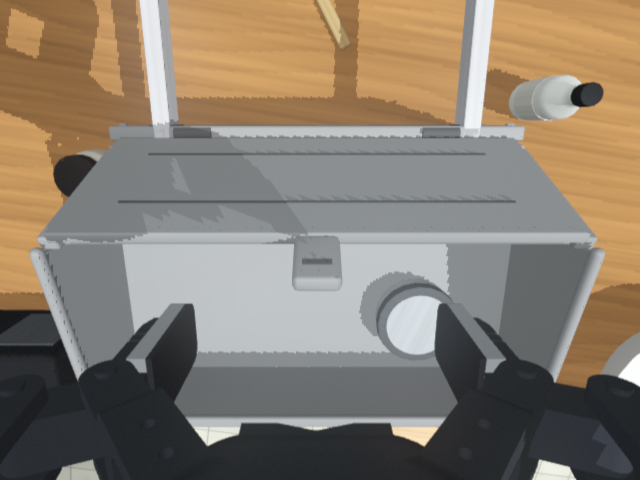

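View pics/top5.png

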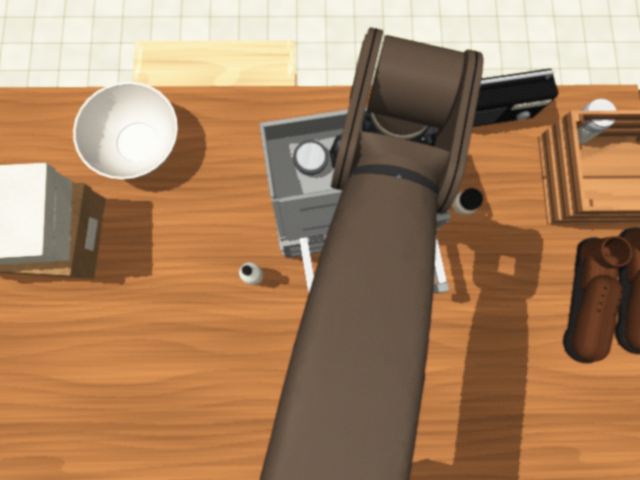

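Both bars are now fully out. The tab at (317,262) is centred between the pads, and its depth matches the model to about 1 mm. Descending to pinch it.

>>> play_rows(
  claw=[0, 0, 0, 0, 150, 255, 255, 255, 255, 255, 255],
  travel=[
    [0.03, 0, 0.006],
    [0.06, 0, 0.0065],
    [0.077, 0, 0.0065],
    [0.077, 0, 0.0065],
    [0.077, 0, 0.0065],
    [0.077, 0, 0.0065],
    [0.077, 0, 0.0065],
    [0.077, 0, 0.0065],
    [0.077, 0, 0.0065],
    [0.077, 0, 0.0065],
    [0.077, 0, 0.0065],
  ],
  dr=[
    [0, 0, 0],
    [0, 0, 0],
    [0, 0, 0],
    [0, 0, 0],
    [0, 0, 0],
    [0, 0, 0],
    [0, 0, 0],
    [0, 0, 0],
    [0, 0, 0],
    [0, 0, 0],
    [0, 0, 0],
  ],
  force=30,
)

```text
time: 11.8
eef_pos: [0.6959, -0.0694, 0.2891]
tcp_rot: [-0.054, 0.704, 0.055, 0.706]
contact_force: [-2.2, 4.8, 5.0]
opening: 0.293
```

```bash
cat > arc.py <<'E'
from h import *
import sys
s=ctrl.get_state();p=to_stack(s['eef_pos']);g=p+[0,0,.019]
d=g-np.array([-.104,0,.170]);r=np.hypot(d[0],d[2])
a0=np.arctan2(d[0],d[2]);off=np.arcsin(.005/r)
print('r',r.round(4),'flap angle est',round(np.radians(25)-(a0-off),4))
rel([])
st=float(sys.argv[1]);n=int(sys.argv[2])
for k in range(1,n+1):
    a=a0-st*k;q=np.array([-.104+r*np.sin(a),p[1],.170+r*np.cos(a)-.019])
    print(k,(np.array([-(q[2]-p[2]),0,q[0]-p[0]])).round(4).tolist())
E
python3 arc.py .05 20; python3 -c "
from h import *
cam('wrist','w6.png')"
```

```text
r 0.1546 flap angle est 0.0035
t 11.8 pos stack [-0.0347 -0.0008  0.2891] F [-2.22  4.83  5.05] open 0.293 q [-0.25  0.3   1.45  0.    1.39 -1.97]
dr [ 0.0003  0.0022 -0.0017]
1 [-0.0033, 0.0, -0.007]
2 [-0.0062, 0.0, -0.0141]
3 [-0.0088, 0.0, -0.0214]
4 [-0.011, 0.0, -0.0288]
5 [-0.0129, 0.0, -0.0363]
6 [-0.0143, 0.0, -0.0439]
7 [-0.0154, 0.0, -0.0516]
8 [-0.0161, 0.0, -0.0593]
9 [-0.0164, 0.0, -0.067]
10 [-0.0163, 0.0, -0.0747]
11 [-0.0159, 0.0, -0.0824]
12 [-0.015, 0.0, -0.0901]
13 [-0.0138, 0.0, -0.0977]
14 [-0.0122, 0.0, -0.1053]
15 [-0.0102, 0.0, -0.1128]
16 [-0.0078, 0.0, -0.1201]
17 [-0.0051, 0.0, -0.1274]
18 [-0.002, 0.0, -0.1344]
19 [0.0014, 0.0, -0.1414]
20 [0.0052, 0.0, -0.1481]
```

View pics/w6.png

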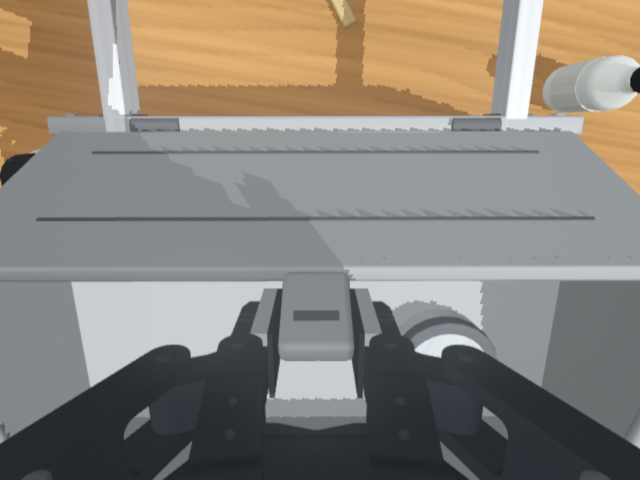

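The tab is pinched squarely by both pads. Following the arc, first half (0.05 rad per row).

>>> play_rows(
  claw=[255, 255, 255, 255, 255, 255, 255, 255, 255, 255, 255, 255],
  travel=[
    [-0.0033, 0, -0.007],
    [-0.0062, 0, -0.0141],
    [-0.0088, 0, -0.0214],
    [-0.011, 0, -0.0288],
    [-0.0129, 0, -0.0363],
    [-0.0143, 0, -0.0439],
    [-0.0154, 0, -0.0516],
    [-0.0161, 0, -0.0593],
    [-0.0164, 0, -0.067],
    [-0.0163, 0, -0.0747],
    [-0.0159, 0, -0.0824],
    [-0.0159, 0, -0.0824],
  ],
  dr=[
    [0, 0, 0],
    [0, 0, 0],
    [0, 0, 0],
    [0, 0, 0],
    [0, 0, 0],
    [0, 0, 0],
    [0, 0, 0],
    [0, 0, 0],
    [0, 0, 0],
    [0, 0, 0],
    [0, 0, 0],
    [0, 0, 0],
  ],
)

```text
time: 13.05
eef_pos: [0.6134, -0.0823, 0.3048]
tcp_rot: [-0.054, 0.705, 0.055, 0.705]
contact_force: [0.8, 1.9, -1.9]
opening: 0.295
```

```bash
python3 arc.py .05 20; python3 -c "
from h import *
cam('wrist','w7.png')"
```

```text
r 0.1545 flap angle est 0.5604
t 13.05 pos stack [-0.1181 -0.0009  0.3048] F [ 0.78  1.94 -1.89] open 0.295 q [-0.3   0.12  1.64  0.    1.38 -2.02]
dr [-0.0002  0.0012 -0.0017]
1 [0.0009, 0.0, -0.0077]
2 [0.0022, 0.0, -0.0153]
3 [0.0038, 0.0, -0.0228]
4 [0.0059, 0.0, -0.0303]
5 [0.0083, 0.0, -0.0376]
6 [0.011, 0.0, -0.0448]
7 [0.0142, 0.0, -0.0519]
8 [0.0177, 0.0, -0.0588]
9 [0.0215, 0.0, -0.0655]
10 [0.0256, 0.0, -0.072]
11 [0.0301, 0.0, -0.0783]
12 [0.0349, 0.0, -0.0844]
13 [0.0399, 0.0, -0.0902]
14 [0.0453, 0.0, -0.0958]
15 [0.0509, 0.0, -0.1011]
16 [0.0568, 0.0, -0.1061]
17 [0.0629, 0.0, -0.1108]
18 [0.0693, 0.0, -0.1152]
19 [0.0759, 0.0, -0.1192]
20 [0.0826, 0.0, -0.1229]
```

View pics/w7.png

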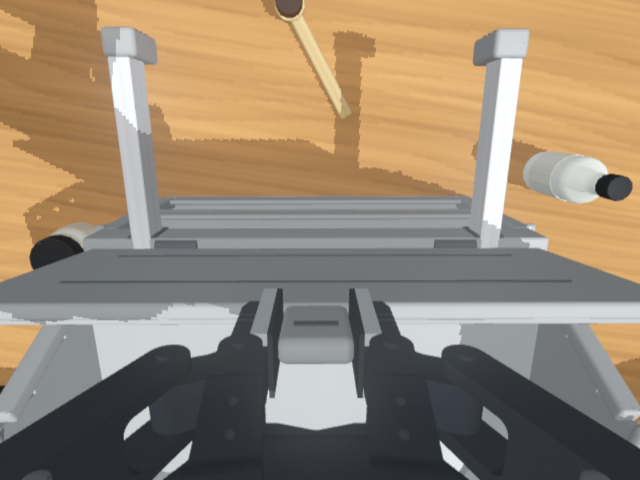

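The flap is just past upright and still pinched, and both pulls, at (130,45) and (503,45), are fully out. Continuing along the arc.

>>> play_rows(
  claw=[255, 255, 255, 255, 255, 255, 255, 255, 255, 255, 255, 255, 255, 255, 255, 255, 255, 255, 255, 255],
  travel=[
    [0.0009, 0, -0.0077],
    [0.0022, 0, -0.0153],
    [0.0038, 0, -0.0228],
    [0.0059, 0, -0.0303],
    [0.0083, 0, -0.0376],
    [0.011, 0, -0.0448],
    [0.0142, 0, -0.0519],
    [0.0177, 0, -0.0588],
    [0.0215, 0, -0.0655],
    [0.0256, 0, -0.072],
    [0.0301, 0, -0.0783],
    [0.0349, 0, -0.0844],
    [0.0399, 0, -0.0902],
    [0.0453, 0, -0.0958],
    [0.0509, 0, -0.1011],
    [0.0568, 0, -0.1061],
    [0.0629, 0, -0.1108],
    [0.0693, 0, -0.1152],
    [0.0759, 0, -0.1192],
    [0.0759, 0, -0.1192],
  ],
  dr=[
    [0, 0, 0],
    [0, 0, 0],
    [0, 0, 0],
    [0, 0, 0],
    [0, 0, 0],
    [0, 0, 0],
    [0, 0, 0],
    [0, 0, 0],
    [0, 0, 0],
    [0, 0, 0],
    [0, 0, 0],
    [0, 0, 0],
    [0, 0, 0],
    [0, 0, 0],
    [0, 0, 0],
    [0, 0, 0],
    [0, 0, 0],
    [0, 0, 0],
    [0, 0, 0],
    [0, 0, 0],
  ],
)

```text
time: 15.1
eef_pos: [0.4949, -0.1009, 0.2272]
tcp_rot: [-0.054, 0.706, 0.055, 0.704]
contact_force: [-2.6, -3.4, 2.4]
opening: 0.3
```

```bash
python3 arc.py .03 18; python3 -c "
from h import *
cam('wrist','w8.png')"
```

```text
r 0.1542 flap angle est 1.5229
t 15.1 pos stack [-0.2381 -0.001   0.2272] F [-2.58 -3.42  2.35] open 0.3 q [-0.4  -0.09  1.99  0.    1.24 -2.13]
dr [-0.0004 -0.0014 -0.0016]
1 [0.0041, 0.0, -0.0022]
2 [0.0082, 0.0, -0.0043]
3 [0.0124, 0.0, -0.0063]
4 [0.0166, 0.0, -0.0082]
5 [0.0209, 0.0, -0.0099]
6 [0.0252, 0.0, -0.0115]
7 [0.0296, 0.0, -0.0129]
8 [0.0341, 0.0, -0.0143]
9 [0.0385, 0.0, -0.0155]
10 [0.043, 0.0, -0.0165]
11 [0.0476, 0.0, -0.0175]
12 [0.0521, 0.0, -0.0182]
13 [0.0567, 0.0, -0.0189]
14 [0.0613, 0.0, -0.0194]
15 [0.0659, 0.0, -0.0198]
16 [0.0705, 0.0, -0.02]
17 [0.0752, 0.0, -0.0201]
18 [0.0798, 0.0, -0.0201]
```

View pics/w8.png

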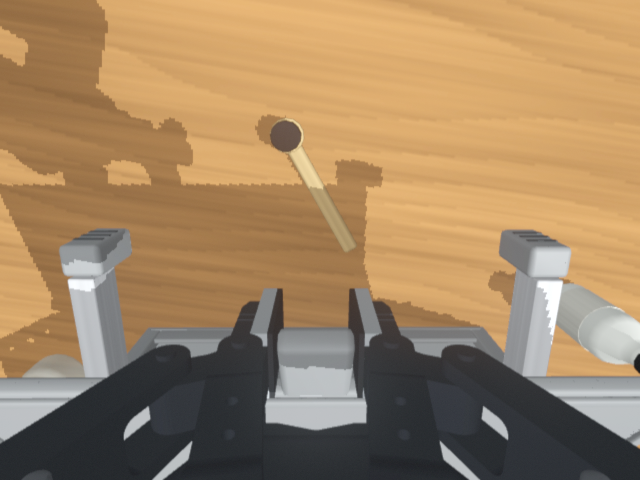

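The flap is at about 1.52 rad and still held. Lowering the rest more slowly.

>>> play_rows(
  claw=[255, 255, 255, 255, 255, 255, 255, 255, 255, 255, 255, 255, 255, 255, 255, 255, 255],
  travel=[
    [0.0041, 0, -0.0022],
    [0.0082, 0, -0.0043],
    [0.0124, 0, -0.0063],
    [0.0166, 0, -0.0082],
    [0.0209, 0, -0.0099],
    [0.0252, 0, -0.0115],
    [0.0296, 0, -0.0129],
    [0.0341, 0, -0.0143],
    [0.0385, 0, -0.0155],
    [0.043, 0, -0.0165],
    [0.0476, 0, -0.0175],
    [0.0521, 0, -0.0182],
    [0.0567, 0, -0.0189],
    [0.0613, 0, -0.0194],
    [0.064, 0, -0.0197],
    [0.066, 0, -0.0198],
    [0.066, 0, -0.0198],
  ],
  dr=[
    [0, 0, 0],
    [0, 0, 0],
    [0, 0, 0],
    [0, 0, 0],
    [0, 0, 0],
    [0, 0, 0],
    [0, 0, 0],
    [0, 0, 0],
    [0, 0, 0],
    [0, 0, 0],
    [0, 0, 0],
    [0, 0, 0],
    [0, 0, 0],
    [0, 0, 0],
    [0, 0, 0],
    [0, 0, 0],
    [0, 0, 0],
  ],
)

```text
time: 16.85
eef_pos: [0.4756, -0.1039, 0.1616]
tcp_rot: [-0.054, 0.705, 0.055, 0.705]
contact_force: [-2.7, -4.9, 0.4]
opening: 0.296
```

```bash
cat > flap.py <<'E'
from h import *
import sys
c=cam('wrist',sys.argv[1]);P=cloud(c)
S=np.stack([to_stack(p) for p in P.reshape(-1,3)]).reshape(P.shape)
m=(abs(S[...,1])<.155)&(S[...,0]>-.28)&(S[...,0]<-.11)&(S[...,2]>.13)&(S[...,2]<.215)&(abs(S[...,1])>.06)
B=S[m];print(len(B))
for a,b in [(-.26,-.235),(-.228,-.21),(-.21,-.19),(-.19,-.17)]:
    for s in(1,-1):
        q=B[(B[:,0]>a)&(B[:,0]<b)&(np.sign(B[:,1])==s)]
        if len(q):print(a,s,len(q),np.percentile(q[:,2],[5,50,95]).round(4))
E
python3 arc.py .01 6;python3 flap.py w9.png
```

```text
r 0.154 flap angle est 1.9708
t 16.85 pos stack [-0.2576 -0.001   0.1616] F [-2.71 -4.89  0.39] open 0.296 q [-0.42 -0.06  2.09  0.    1.11 -2.15]
dr [-0.0002 -0.001  -0.0015]
1 [0.0015, 0.0, -0.0001]
2 [0.0031, 0.0, -0.0002]
3 [0.0046, 0.0, -0.0002]
4 [0.0062, 0.0, -0.0003]
5 [0.0077, 0.0, -0.0003]
6 [0.0092, 0.0, -0.0004]
16123
-0.26 1 3861 [0.1338 0.1553 0.1684]
-0.26 -1 3619 [0.1334 0.1527 0.1682]
-0.228 1 3159 [0.15   0.1711 0.1877]
-0.228 -1 2864 [0.1497 0.1705 0.1873]
-0.21 1 106 [0.1472 0.1497 0.1537]
-0.21 -1 191 [0.1471 0.1516 0.1843]
```

View pics/w9.png

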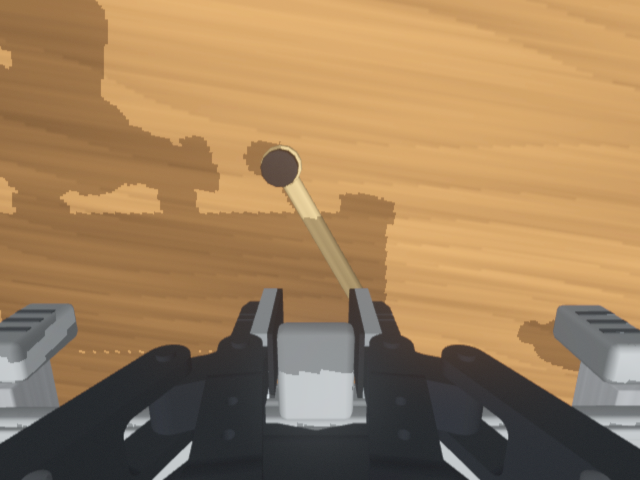

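About 6 mm remains before the flap rests. Easing it down until contact.

>>> play_rows(
  claw=[255, 255, 255, 255, 255, 255, 255],
  travel=[
    [0.001, 0, 0],
    [0.002, 0, 0],
    [0.003, 0, 0],
    [0.004, 0, 0],
    [0.005, 0, 0],
    [0.006, 0, 0],
    [0.006, 0, 0],
  ],
  dr=[
    [0, 0, 0],
    [0, 0, 0],
    [0, 0, 0],
    [0, 0, 0],
    [0, 0, 0],
    [0, 0, 0],
    [0, 0, 0],
  ],
)

```text
time: 17.6
eef_pos: [0.4754, -0.1039, 0.1557]
tcp_rot: [-0.054, 0.706, 0.055, 0.704]
contact_force: [-3.9, -4.4, 1.8]
opening: 0.296
```

>>> play_rows(
  claw=[255, 255, 255, 255],
  travel=[
    [0.001, 0, 0],
    [0.002, 0, 0],
    [0.002, 0, 0],
    [0.002, 0, 0],
  ],
  dr=[
    [0, 0, 0],
    [0, 0, 0],
    [0, 0, 0],
    [0, 0, 0],
  ],
)

```text
time: 18.0
eef_pos: [0.4753, -0.1039, 0.1537]
tcp_rot: [-0.054, 0.706, 0.055, 0.704]
contact_force: [-3.3, -4.4, 1.0]
opening: 0.301
```

```bash
python3 arc.py .01 1;python3 flap.py w10.png
```

```text
r 0.154 flap angle est 2.0223
t 18.0 pos stack [-0.2579 -0.001   0.1537] F [-3.27 -4.35  1.02] open 0.301 q [-0.42 -0.05  2.1   0.    1.1  -2.15]
dr [-0.0001 -0.0021 -0.0015]
1 [0.0015, 0.0, -0.0]
13441
-0.26 1 3614 [0.1333 0.1511 0.168 ]
-0.26 -1 3197 [0.1331 0.1494 0.1665]
-0.228 1 2061 [0.1487 0.1723 0.1815]
-0.228 -1 2092 [0.1487 0.1723 0.1808]
-0.21 1 9 [0.146  0.1479 0.1488]
-0.21 -1 50 [0.1466 0.1781 0.1793]
```

>>> play_rows(
  claw=[255, 255, 255, 255, 255, 255],
  travel=[
    [0.001, 0, 0],
    [0.001, 0, 0],
    [0.002, 0, 0],
    [0.002, 0, 0],
    [0.002, 0, 0],
    [0.002, 0, 0],
  ],
  dr=[
    [0, 0, 0],
    [0, 0, 0],
    [0, 0, 0],
    [0, 0, 0],
    [0, 0, 0],
    [0, 0, 0],
  ],
)

```text
time: 18.65
eef_pos: [0.4753, -0.1039, 0.1526]
tcp_rot: [-0.054, 0.706, 0.055, 0.704]
contact_force: [-5.0, -3.1, 5.5]
opening: 0.298
```

```bash
python3 arc.py .01 1;python3 flap.py w11.png
```

```text
r 0.1539 flap angle est 2.0291
t 18.65 pos stack [-0.2579 -0.001   0.1526] F [-5.02 -3.09  5.48] open 0.298 q [-0.42 -0.05  2.1  -0.    1.1  -2.15]
dr [ 0.0001 -0.0025 -0.0016]
1 [0.0015, 0.0, -0.0]
13079
-0.26 1 3566 [0.1331 0.1507 0.1677]
-0.26 -1 3135 [0.1329 0.1489 0.1657]
-0.228 1 1935 [0.1486 0.1721 0.1808]
-0.228 -1 2022 [0.1485 0.1716 0.18  ]
-0.21 1 6 [0.1465 0.1475 0.1485]
-0.21 -1 37 [0.1472 0.178  0.1791]
```

View pics/w11.png

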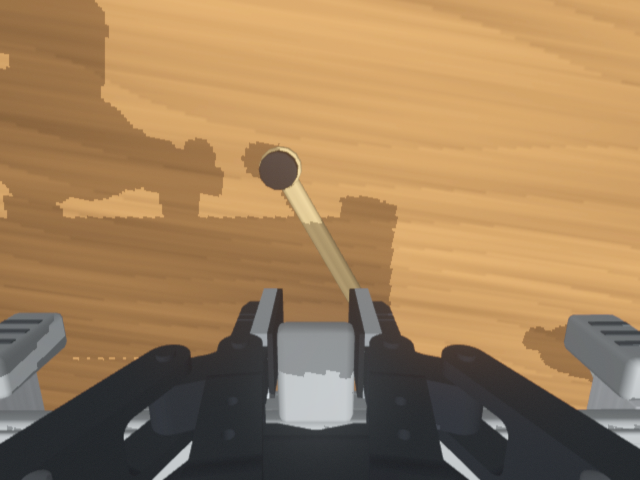

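>>> play_rows(
  claw=[255, 255, 255, 255],
  travel=[
    [0.001, 0, 0],
    [0.002, 0, 0],
    [0.003, 0, 0],
    [0.003, 0, 0],
  ],
  dr=[
    [0, 0, 0],
    [0, 0, 0],
    [0, 0, 0],
    [0, 0, 0],
  ],
)

```text
time: 19.1
eef_pos: [0.4753, -0.104, 0.1525]
tcp_rot: [-0.054, 0.706, 0.055, 0.704]
contact_force: [-10.9, -0.9, 14.4]
opening: 0.296
```

The flap is firmly seated: z has stopped and the upward force is 14 N. I'll relax, open, lift clear, and inspect.

>>> play_rows(
  claw=[255, 255, 200, 120, 60, 0, 0, 0, 0, 0, 0, 0, 0, 0, 0, 0],
  travel=[
    [0, 0, 0],
    [0, 0, 0],
    [0, 0, 0],
    [0, 0, 0],
    [0, 0, 0],
    [0, 0, 0],
    [0, 0, 0],
    [-0.01, 0, 0],
    [-0.03, 0, 0],
    [-0.06, 0, 0],
    [-0.1, 0, 0],
    [-0.14, 0, 0],
    [-0.17, 0, 0],
    [-0.2, 0, 0],
    [-0.2, 0, 0],
    [-0.2, 0, 0],
  ],
  dr=[
    [0, 0, 0],
    [0, 0, 0],
    [0, 0, 0],
    [0, 0, 0],
    [0, 0, 0],
    [0, 0, 0],
    [0, 0, 0],
    [0, 0, 0],
    [0, 0, 0],
    [0, 0, 0],
    [0, 0, 0],
    [0, 0, 0],
    [0, 0, 0],
    [0, 0, 0],
    [0, 0, 0],
    [0, 0, 0],
  ],
)

```text
time: 20.7
eef_pos: [0.4763, -0.1042, 0.3537]
tcp_rot: [-0.055, 0.706, 0.055, 0.704]
contact_force: [0.3, 0.6, -0.2]
opening: 0.999
```

```bash
python3 flap.py w12.png; python3 -c "
from h import *
rel([])
c=cam('scene','s12.png');cam('top','top12.png')
c=dict(np.load('wrist.npz'));P=cloud(c)
S=np.stack([to_stack(p) for p in P.reshape(-1,3)]).reshape(P.shape)
for s in(1,-1):
  m=(S[...,2]>.13)&(S[...,2]<.176)&(abs(S[...,1]-s*.125)<.03)&(S[...,0]<-.225);B=S[m];print(len(B),B.min(0),B.max(0))
"
```

```text
22930
-0.26 1 669 [0.1355 0.1651 0.1689]
-0.26 -1 713 [0.1344 0.1646 0.1689]
-0.228 1 2466 [0.1763 0.1785 0.1813]
-0.228 -1 2563 [0.1739 0.1784 0.1812]
-0.21 1 2455 [0.1772 0.1783 0.18  ]
-0.21 -1 2482 [0.1771 0.1783 0.18  ]
-0.19 1 2105 [0.1772 0.1783 0.1802]
-0.19 -1 2136 [0.1771 0.1782 0.18  ]
t 20.75 pos stack [-0.2574 -0.0012  0.3521] F [-0.36  0.5  -0.83] open 1.0 q [-0.42 -0.21  1.87 -0.    1.48 -2.15]
dr [ 0.0006 -0.0043 -0.0023]
1048 [-0.24659738  0.09524786  0.1305972 ] [-0.22503663  0.15387364  0.17598559]
1105 [-0.24731655 -0.15491928  0.13081399] [-0.22528266 -0.0953745   0.17596145]
```

View pics/w12.png

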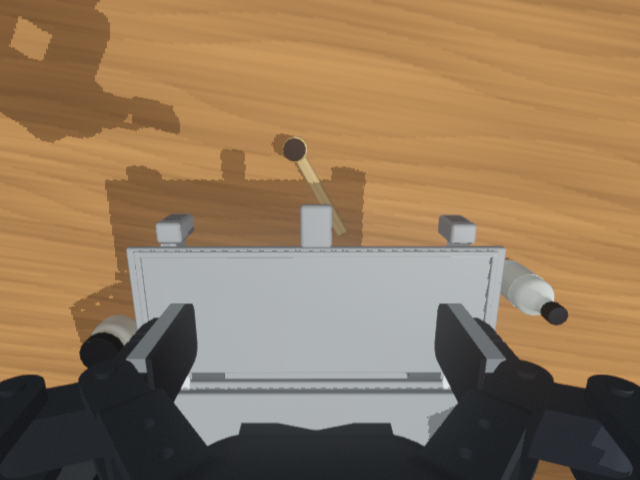

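View pics/s12.png

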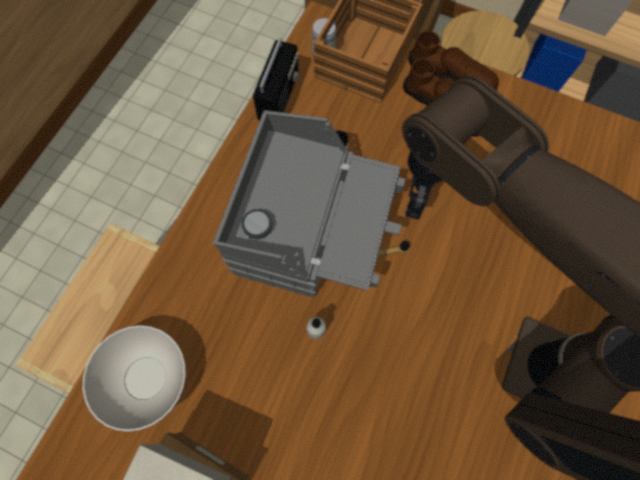

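Flap level at z ≈ 0.178 along both sides, and the objects are unmoved. One more check: how far the pulls stand out relative to the flap edge (20 mm expected at full travel).

```bash
python3 -c "
from h import *
c=dict(np.load('wrist.npz'));P=cloud(c)
S=np.stack([to_stack(p) for p in P.reshape(-1,3)]).reshape(P.shape)
m=(S[...,2]>.1755)&(S[...,2]<.19)&(abs(S[...,1])<.09)&(abs(S[...,1])>.03)&(S[...,0]<-.2);print('edge',np.percentile(S[m][:,0],[0,.5,2]))
m=(S[...,2]>.172)&(S[...,2]<.19)&(abs(S[...,1])<.012)&(S[...,0]<-.2);print('tab tip',np.percentile(S[m][:,0],[0,.5,2]))
for s in(1,-1):
  m=(S[...,2]>.160)&(S[...,2]<.174)&(abs(S[...,1]-s*.125)<.015)&(S[...,0]<-.232);print(s,np.percentile(S[m][:,0],[0,.5,2]),np.percentile(S[m],50,axis=0))
a=cv2.imread('pics/top0.png').astype(int);b=cv2.imread('pics/top12.png').astype(int)
for nm,(u,v,r) in dict(tin=(310,157,16),bottle=(250,272,14),jar=(468,200,12)).items():
  print(nm,abs(a[v-r:v+r,u-r:u+r]-b[v-r:v+r,u-r:u+r]).mean())
"
```

```text
edge [-0.2285989  -0.22808816 -0.22776298]
tab tip [-0.26414972 -0.2639732  -0.26348673]
1 [-0.24596479 -0.24591455 -0.24572101] [-0.23958441  0.12028698  0.16778184]
-1 [-0.24712816 -0.2468226  -0.24667729] [-0.24000789 -0.12591401  0.16773809]
tin 7.006184895833333
bottle 5.95110544217687
jar 3.079861111111111
```

View pics/top12.png

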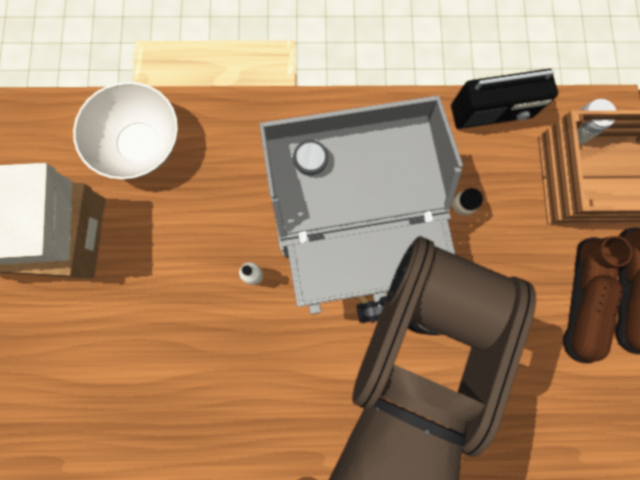

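```bash
python3 -c "
from h import *
c=dict(np.load('wrist.npz'));P=cloud(c)
S=np.stack([to_stack(p) for p in P.reshape(-1,3)]).reshape(P.shape)
for y in(-.15,-.1,-.06,.06,.1,.15):
  m=(S[...,2]>.1755)&(S[...,2]<.19)&(abs(S[...,1]-y)<.006)&(S[...,0]<-.2);print(y,np.percentile(S[m][:,0],[0,.5,2]).round(4))
for s in(1,-1):
  for dz in (.14,.15,.16):
    m=(S[...,2]>dz)&(S[...,2]<dz+.01)&(abs(S[...,1]-s*.125)<.02)&(S[...,0]<-.235);print(s,dz,m.sum(),np.percentile(S[m][:,0],[0,5,50]).round(4) if m.sum() else '')
im=cv2.imread('pics/w12.png')[190:260,140:500];cv2.imwrite('pics/z12.png',cv2.resize(im,None,fx=2.2,fy=2.2,interpolation=cv2.INTER_CUBIC))
"
```

```text
-0.15 [-0.2278 -0.2278 -0.2275]
-0.1 [-0.2281 -0.2278 -0.2275]
-0.06 [-0.228  -0.2279 -0.2276]
0.06 [-0.2284 -0.2281 -0.2279]
0.1 [-0.2284 -0.2282 -0.228 ]
0.15 [-0.2286 -0.2284 -0.228 ]
1 0.14 102 [-0.2466 -0.2464 -0.2454]
1 0.15 117 [-0.2466 -0.2465 -0.2456]
1 0.16 391 [-0.246  -0.2456 -0.2411]
-1 0.14 104 [-0.2473 -0.2471 -0.2464]
-1 0.15 118 [-0.2473 -0.2472 -0.2463]
-1 0.16 409 [-0.2471 -0.2465 -0.2418]
```

View pics/z12.png

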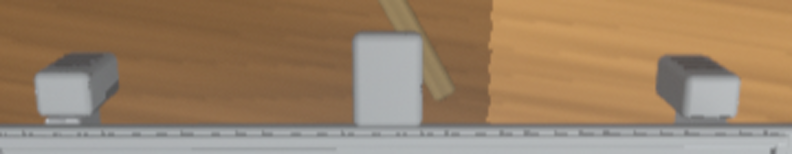

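The left pull reads about 1–2 mm short of its stop. My slight back-move while releasing probably nudged it in. There's plenty of time, so I'll re-seat it by pinching only the block, in front of the flap edge.

```bash
python3 -c "
from h import *
rel([w(-.245,.123,.24),w(-.245,.123,.142)])"
```

```text
t 20.85 pos stack [-0.2577 -0.001   0.3508] F [ 0.48 -0.13 -1.23] open 1.006 q [-0.42 -0.2   1.87 -0.    1.48 -2.15]
dr [ 0.0005 -0.0064 -0.0036]
[0.1111, 0.1236, 0.0135]
[0.2091, 0.1232, 0.0141]
```

>>> play_rows(
  claw=[0, 0, 0, 0, 0, 0, 0, 0],
  travel=[
    [0.02, 0.04, 0.005],
    [0.05, 0.08, 0.01],
    [0.08, 0.115, 0.013],
    [0.105, 0.124, 0.013],
    [0.111, 0.124, 0.013],
    [0.111, 0.124, 0.013],
    [0.111, 0.124, 0.013],
    [0.111, 0.124, 0.013],
  ],
  dr=[
    [0, -0.006, -0.003],
    [0, -0.006, -0.003],
    [0, -0.006, -0.003],
    [0, -0.006, -0.003],
    [0, -0.006, -0.003],
    [0, -0.006, -0.003],
    [0, -0.006, -0.003],
    [0, -0.006, -0.003],
  ],
)

```text
time: 21.65
eef_pos: [0.4695, 0.0199, 0.2419]
tcp_rot: [-0.054, 0.704, 0.054, 0.706]
contact_force: [0.6, 0.5, -0.7]
opening: 0.999
```

```bash
python3 -c "
from h import *
c=cam('wrist','w13.png')
rel([w(-.245,.123,.142)])"
```

```text
t 21.7 pos stack [-0.2446  0.1224  0.2418] F [-0.01  0.36 -0.31] open 1.002 q [-0.17 -0.19  2.05  0.    1.28 -1.9 ]
dr [-0.0008  0.0023  0.0004]
[0.0998, 0.0007, -0.0006]
```

View pics/w13.png

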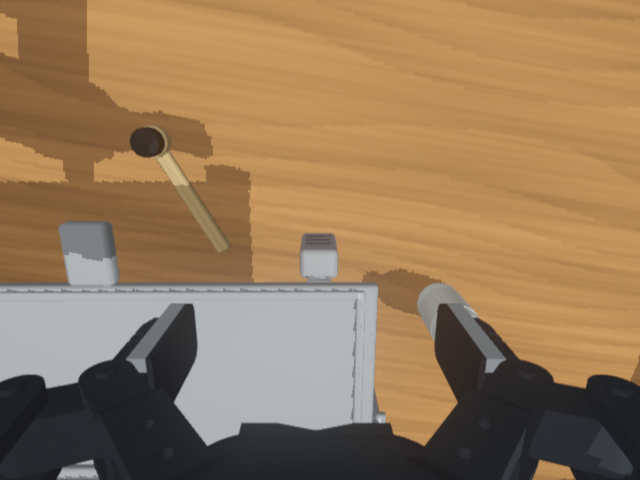

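The pull at (319,255) is centred, and the flap edge is behind the pads. Lowering and closing.

>>> play_rows(
  claw=[0, 0, 0, 0, 0, 150, 255, 255, 255, 255, 255, 255],
  travel=[
    [0.03, 0.001, -0.001],
    [0.06, 0.001, -0.001],
    [0.085, 0.001, -0.001],
    [0.098, 0.001, -0.001],
    [0.098, 0.001, -0.001],
    [0.098, 0.001, -0.001],
    [0.098, 0.001, -0.001],
    [0.098, 0.001, -0.001],
    [0.098, 0.001, -0.001],
    [0.098, 0.001, -0.001],
    [0.098, 0.001, -0.001],
    [0.098, 0.001, -0.001],
  ],
  dr=[
    [0, 0, 0],
    [0, 0, 0],
    [0, 0, 0],
    [0, 0, 0],
    [0, 0, 0],
    [0, 0, 0],
    [0, 0, 0],
    [0, 0, 0],
    [0, 0, 0],
    [0, 0, 0],
    [0, 0, 0],
    [0, 0, 0],
  ],
  force=30,
)

```text
time: 22.9
eef_pos: [0.4689, 0.0214, 0.1448]
tcp_rot: [-0.054, 0.704, 0.055, 0.706]
contact_force: [-1.7, 3.5, 6.1]
opening: 0.251
```

>>> play_rows(
  claw=[255, 255, 255, 255, 255],
  travel=[
    [0, 0, -0.001],
    [0, 0, -0.002],
    [0, 0, -0.003],
    [0, 0, -0.004],
    [0, 0, -0.004],
  ],
  dr=[
    [0, 0, 0],
    [0, 0, 0],
    [0, 0, 0],
    [0, 0, 0],
    [0, 0, 0],
  ],
)

```text
time: 23.4
eef_pos: [0.4664, 0.0211, 0.1448]
tcp_rot: [-0.054, 0.702, 0.055, 0.708]
contact_force: [7.2, 3.3, -1.6]
opening: 0.25
```

It moved 2.5 mm and then met the stop. I'll confirm once more, then open while keeping a slight outward bias.

>>> play_rows(
  claw=[255, 255, 255],
  travel=[
    [0, 0, -0.002],
    [0, 0, -0.003],
    [0, 0, -0.003],
  ],
  dr=[
    [0, 0, 0],
    [0, 0, 0],
    [0, 0, 0],
  ],
)

```text
time: 23.7
eef_pos: [0.4664, 0.0211, 0.1448]
tcp_rot: [-0.053, 0.698, 0.054, 0.712]
contact_force: [12.7, 4.9, -8.3]
opening: 0.246
```

>>> play_rows(
  claw=[200, 100, 0, 0, 0, 0, 0, 0, 0, 0, 0, 0, 0],
  travel=[
    [0, 0, -0.001],
    [0, 0, -0.001],
    [0, 0, -0.001],
    [0, 0, -0.001],
    [0, 0, -0.001],
    [-0.02, 0, -0.001],
    [-0.05, 0, -0.001],
    [-0.09, 0, -0.001],
    [-0.14, -0.03, -0.001],
    [-0.19, -0.07, -0.001],
    [-0.21, -0.12, -0.001],
    [-0.21, -0.124, -0.001],
    [-0.21, -0.124, -0.001],
  ],
  dr=[
    [0, 0, 0],
    [0, 0, 0],
    [0, 0, 0],
    [0, 0, 0],
    [0, 0, 0],
    [0, 0, 0],
    [0, 0, 0],
    [0, 0, 0],
    [0, 0, 0],
    [0, 0, 0],
    [0, 0, 0],
    [0, 0, 0],
    [0, 0, 0],
  ],
)

```text
time: 25.0
eef_pos: [0.4811, -0.1054, 0.3572]
tcp_rot: [-0.053, 0.697, 0.052, 0.713]
contact_force: [0.1, 0.9, -0.9]
opening: 0.999
```

```bash
python3 flap.py w14.png; python3 -c "
from h import *
rel([])
c=dict(np.load('wrist.npz'));P=cloud(c)
S=np.stack([to_stack(p) for p in P.reshape(-1,3)]).reshape(P.shape)
for y in(-.1,.1):
  m=(S[...,2]>.1755)&(S[...,2]<.19)&(abs(S[...,1]-y)<.006)&(S[...,0]<-.2);print(y,np.percentile(S[m][:,0],[0,.5,2]).round(4))
for s in(1,-1):
    m=(S[...,2]>.14)&(S[...,2]<.16)&(abs(S[...,1]-s*.125)<.02)&(S[...,0]<-.235);print(s,m.sum(),np.percentile(S[m][:,0],[0,5,50]).round(4) if m.sum() else '')
"
```

```text
24066
-0.26 1 772 [0.1359 0.1659 0.169 ]
-0.26 -1 697 [0.1351 0.1651 0.1688]
-0.228 1 2449 [0.1764 0.1786 0.1814]
-0.228 -1 2538 [0.1741 0.1784 0.1812]
-0.21 1 2436 [0.1772 0.1783 0.1799]
-0.21 -1 2426 [0.1771 0.1782 0.1799]
-0.19 1 2314 [0.1772 0.1783 0.1801]
-0.19 -1 2301 [0.1771 0.1782 0.1799]
t 25.05 pos stack [-0.2528 -0.0015  0.3554] F [ 0.37  0.25 -0.61] open 1.0 q [-0.42 -0.21  1.87  0.01  1.47 -2.15]
dr [-0.0057  0.0197 -0.0002]
-0.1 [-0.2279 -0.2279 -0.2275]
0.1 [-0.2286 -0.2285 -0.2282]
1 234 [-0.249  -0.2488 -0.2477]
-1 213 [-0.2476 -0.2473 -0.2463]
```

View pics/w14.png

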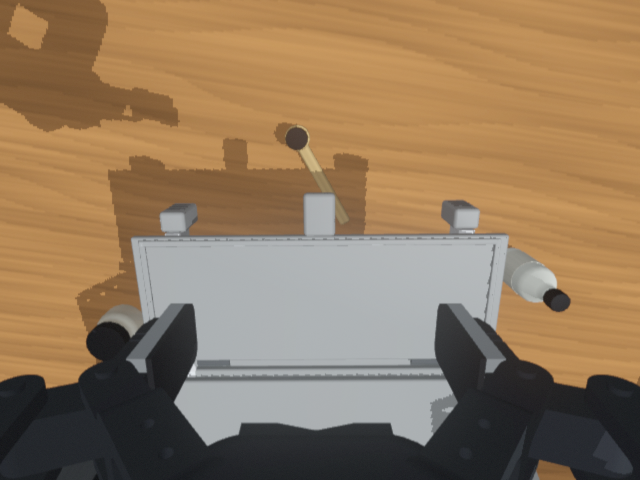

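The left pull now stands 20.4 mm beyond the flap edge and the right 19.7 mm (20 mm is nominal). The flap is level and the robot is clear, so I'm handing in.

```bash
python3 -c "
from plant import ctrl
print(ctrl.sign_off())"
```

```text
the job is handed in; nothing more can be done
None
```

The polishing ledge is ready: both supports are out at their stops and the front flap lies level on them. I handed in at about 25 s with the robot clear of everything.

I pulled the left support out, then the right. Next I pinched the flap's tab and held it all the way down, releasing only after the flap had seated on the bars (14 N upward).

**Last checks**
- **Flap:** its top surface reads 0.178 m along its depth on both sides, so it is level. It did not change after the correction below.
- **Supports:** the pulls stand 20.4 mm (left) and 19.7 mm (right) beyond the flap edge, against 20 mm nominal at full travel. The right may be a fraction of a millimetre short, but that is within camera error.
- **Other things:** the tin, bottle, jar and dauber look unmoved in the pictures. I did not check the brushes, scraper or applicator in the lower tiers.

**One check failed and was mended:** after the flap was down, the left support read about 2 mm short. I had probably nudged it in while releasing it, so it was slightly short while the flap came down. I re-gripped its pull in front of the flap and drew it out 2.5 mm to the stop.

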